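# Lock the laser unit with its service key

## Task

Take the red-handled service key out of its blue stand and put it into the barrel lock on top of the laser unit. The lock's slot is hidden, so press lightly and turn the key gently back and forth until it drops in fully home; then turn it clockwise (seen from above) until its handle lines up with the green line and let go, leaving the key in the lock. Never force the key, and leave everything else on the table where it is.

Things in the scene. Friction and masses are not known exactly. Their poses are not given: they have to be found in the camera images.
- key: steel double-bit key with a flat red handle, 65 mm long, about 80 g, standing upright in its stand, bit down. Origin: centre of the bit's lower end; z up towards the handle. The bit is a bar 28 mm long (along key x), 6.5 mm thick (y), from z = 0 to 10 mm; a shaft 6.4 mm in diameter runs above it to the collar. The key is the same after a half turn about z.
- key_handle (a point): the place to pinch the key, 50 mm above the bit's end: the red handle, an upright plate 34 mm wide (along key x), 10 mm thick (along key y, pinch across this), from 29 to 65 mm above the bit's end. Axes as the key's.
- key_collar (a point): centre of the underside of the key's round collar (46 mm diameter, 4 mm thick), 22 mm above the bit's end. The collar stops the key on the stand and on the lock's rim.
- key_stand: fixed blue block 76 x 76 x 32 mm with a round blind hole of 34 mm diameter in which the key stands, its collar resting on the block's top. Origin: centre of the block's underside. The key comes out straight upwards.
- laser_box: fixed white unit with a grey cover, about 206 x 166 mm, cover top 70 mm above its origin (centre of its underside), z up. A steel lock barrel of 54 mm diameter stands 26 mm high on the middle of the cover.
- green_line (a point): middle of the robot-side half of a green line on the cover, 45 mm from the lock's axis. The line runs along the unit's x axis through the lock: the key's x axis (handle width) must finally lie along it. Three orange dots on each side mark 0.5, 1.15 and 1.8 rad anticlockwise (seen from above) of the line. Axes as the laser unit's.
- lock_mouth (a point): centre of the barrel's rim, on the lock's axis; axes as the laser unit's. A funnel 4 mm deep leads from 42 mm into a round bore of 33 mm diameter. A thin black dust shutter, 5 mm down, hides the plug; the key meets no resistance from it. The key's bit end is 12 mm below the rim when it rests on the plug, 22 mm when fully home (collar on the rim). The rim is rigid: let the collar down on it slowly.
- plug_top (a point): centre of the hidden plug's top, 12 mm below the rim (a fixed point, axes as the laser unit's, not the plug's). A straight slot 8.9 mm wide crosses the plug. It starts at an unmeasured, unseen angle between 0.5 and 1.8 rad anticlockwise of the green line. Within about 0.08 rad of it and 1.1 mm of the axis the key drops 10 mm. Friction (0.14 N m) holds the plug; a key pressed with 3 to 6 N slides over it.
- objective: bystander: brass microscope objective standing on the table, 30 mm diameter, 50 mm high; origin at the centre of its underside
- slide_box: bystander: closed white-and-blue box of slides, 87 x 62 x 36 mm; origin at the centre of its underside
- dish: bystander: clear shallow dish, 60 mm across, 14 mm high; origin at the centre of its underside
- cup_a: bystander: grey cup, 56 mm across, 70 mm high; origin at the centre of its underside
- cup_b: bystander: second grey cup, same size
- meter: bystander: white hand-held meter lying flat, 100 x 65 x 26 mm; origin at the centre of its underside
- driver: bystander: screwdriver lying on the table, 160 mm long
- lens_cap: bystander: black lens cap, 28 mm diameter, 10 mm thick, lying on a corner of the laser unit's cover; origin at the centre of its underside
Mind the look-alikes: they are no part of the job. What is shaped like the key but orange is not meant.

How it is judged (in metres and radians):
On the way:
1. the key is fully home in the lock, its handle still more than 0.3 rad off the green line (z of key in the frame of laser_box below 0.0765 m and horizontal distance between key and lock_mouth below 0.004 m and angle between key's own z axis and vertical below 0.12 rad and angle between the x axis of key and the x axis of laser_box, either way round above 0.3 rad), for 0.1 s.
At the end, for the whole second after the job is handed in: The key stands fully home in the lock (bit end at least 19.5 mm below the barrel's rim, within 4 mm of its axis, tilted less than 0.12 rad), its handle within 0.18 rad of the green line, released and at rest (z of key in the frame of laser_box below 0.0765 m and horizontal distance between key and lock_mouth below 0.004 m and angle between key's own z axis and vertical below 0.12 rad and angle between the x axis of key and the x axis of laser_box, either way round below 0.18 rad and linear speed of key below 0.01 m/s and angular speed of key below 0.1 rad/s); the robot touches nothing.
It fails at once if the key, not yet dropped in, is pressed on the lock with more than 25 N (contact force between key and laser_box above 25 N and z of key in the frame of laser_box above 0.08 m).
It fails at once if the key is pressed or turned against the lock with more than 40 N (contact force between key and laser_box above 40 N).
It fails at once if a bystander is shifted more than 25 mm (distance of any of objective, slide_box, dish, cup_a, cup_b, meter, driver, lens_cap from where it was at the start of the episode above 0.025 m).
It also fails if it takes over 67 s, if anything falls off the work surface, if the arm or the gripper's body presses on something with over 40 N, if the wrist force passes 120 N, or if a joint passes its speed limit or range.

## Robot

A 6-joint arm with a two-finger parallel gripper is mounted at the origin on the work surface. World frame = base frame: x ahead of the robot, y to its left, z up, the work surface at z = 0. Lengths are in mm, angles in rad, forces in N, time in s.
With the tool pointing down it reaches from about 300 to 775 mm from the base axis. Payload 14.6 kg.
Tool frame: the origin (TCP) lies between the finger pads; the fingertips stand 8 mm ahead of it and the grasp point (between the pads) lies 11 mm behind it; z points along the fingers, y is the direction in which the jaws open and shut (so a half turn about z gives the same grasp; the last joint's range is limited). The gripper opens to 94 mm and grips with 3 to 60 N. Pads are 16 mm wide; open, the fingers measure 119 mm over their backs; the gripper's body (75 mm by 177 mm) begins 78 mm behind the grasp point.
Start: joints at [1.275, 0.3, 1.521, -0, 1.321, -0.067], TCP at [124.743, 535.657, 213.446] pointing down, gripper open.
Joint ranges: [-3.03, 3.03], [-0.79, 2.21], [0.23, 2.52], [-1.04, 4.18], [0, 3.07], [-2.55, 2.55]. Speed limits (rad/s): [2.22, 2.22, 2.57, 3.14, 3.14, 3.14].

## Interface

Orientations are given as [roll, pitch, yaw] about the fixed x, y, z axes, in that order (R = Rz(yaw) Ry(pitch) Rx(roll)).
In Python, from cell import manip gives the robot as it stands. The module is installed in compiled form; this text tells all that it offers.
- The arm moves only by the tool send_rows, never from a script. Its argument "series" is a list that holds one entry, the list of rows, each a list of 5 numbers: the opening, from 0 (shut) to 1 (fully open), then the shift along the tool's x, y, z in mm, then the turn about the tool's z in degrees. In form: [[[gripper, dx, dy, dz, roll], ...]]. A call has 1 to 10 rows; each row is the pose to reach, as a shift and turn from the pose commanded when the call began, along the tool's axes at that moment; what a row does not reach only later rows make up. A row lasts 1/10 s, in which the tool goes at most 50 mm and 8.59 degrees, less where a joint would pass 70% of its speed; a pose out of reach is approached as far as the arm can. A call with a gripper value outside its range is refused whole. The fingers move at their own pace and stop on an object; "newtons" is the grip in N (left out, the last holds). Time passes only in rows, so rows that repeat a pose let the fingers close. It gives the time, the measured TCP pose, the force and the opening at its end, in the units of the state.
- manip.read_state(): the state, without advancing time (a new reading comes with each control period).
- manip.camera(name): name is "scene" or "top" or "wrist"; returns a dict with "img" (480x640x3 uint8, red, green, blue), "vfov" (degrees; the focal length in pixels is half the picture's height over the tangent of half this angle, whatever the lens; pixels are square), "cx", "cy" (the principal point, pixels), "dist" ([k1, k2, p1, p2, k3] as OpenCV has them; the pictures are not rectified), "pose" (4x4, takes a point from camera to world coordinates); the wrist camera has in their place "T_tool_cam" (4x4, takes a point from camera to tool coordinates, whose origin is the TCP and whose axes are the flange's). Camera axes: x right, y down, z forward; pixel columns grow to the right and rows downward; lengths in mm; the calibration is good to about 2 mm. A picture is of the moment at which its call begins: read the wrist's pose just before it. There is no depth.
- manip.sign_off(): hands the job in, once; it reports no verdict.
Trained networks look in a picture, given as the dict that the camera call returned (one of the last four; its "shot" number tells which), for a name from the list of things; names that differ only in an ending like _2 or _b are one class to them, and where a whole thing is asked for, a point or a joint stands for the part that bears it (a point fixed in the world has none). Each returns a list of dicts, best first, with "conf" (0 to 1); they miss things now and then, are a little off and sometimes report something else, mostly with a low value. They report only what shows in the picture. A call takes as long as a camera call. They do not tell look-alikes from the thing itself.
- manip.find_in(target, picture): "rect" ([left, top, width, height] in pixels, round what is visible of it).
- manip.silhouettes(target, picture): "pixels" (480x640 bool, what is visible of it) and "rect" ([left, top, width, height] in pixels, round what is visible of it).
The state is a dict: "clock": time; "joints": joint angles; "qd": joint speeds; "effort": joint torques, N m; "eef_pos": TCP position; "eef_rot": TCP orientation; "wrist_force": force on the tool from outside, world axes, zero at the start; "moment": the same for the moment, N m; "finger_gap": finger opening in mm.
Only numpy, scipy, OpenCV 4.12 (cv2) and the standard library are available. Lean on these libraries where they do the work, as an engineer would, in place of code of your own. Each camera call takes 0.05 s, during which the arm holds its last target. There are 200 camera calls.

## Working session

There is one attempt and no reset: what is moved stays moved. The work goes in short steps, Python scripts to look and compute and a tool call to move; the robot and the scene stay as the last step left them, time stands still between calls to the robot, and variables do not carry over. Pictures are saved under pics/ and viewed, about 8 in all and at most 12, crops included, and the job is handed in when it is done.

Besides the shell and the picture viewer there is one more tool, called after "Request:" in YAML: its name, and indented under it one key for each argument. send_rows: Moves the arm, as the interface text tells. Its arguments: {"type":"object","properties":{"series":{"type":"array"},"newtons":{"type":"number"}},"required":["series"]}

```bash
mkdir -p pics; cat > h.py <<'E'
import numpy as np, cv2
from cell import manip
from scipy.spatial.transform import Rotation as R
def K(c):
    f=240/np.tan(np.radians(c["vfov"])/2); return np.array([[f,0,c["cx"]],[0,f,c["cy"]],[0,0,1.]])
def pose(c,s=None):
    if "pose" in c: return np.array(c["pose"])
    T=np.eye(4); T[:3,:3]=R.from_euler("xyz",s["eef_rot"]).as_matrix(); T[:3,3]=s["eef_pos"]
    return T@np.array(c["T_tool_cam"])
def ray(c,T,uv,z):
    p=cv2.undistortPoints(np.array(uv,float).reshape(-1,1,2),K(c),np.array(c["dist"],float)).reshape(-1,2)
    d=np.c_[p,np.ones(len(p))]@T[:3,:3].T; o=T[:3,3]
    return o+d*((z-o[2])/d[:,2])[:,None]
def proj(c,T,P):
    Ti=np.linalg.inv(T); return cv2.projectPoints(np.array(P,float).reshape(-1,3),cv2.Rodrigues(Ti[:3,:3])[0],Ti[:3,3],K(c),np.array(c["dist"],float))[0].reshape(-1,2)
def save(n,img): cv2.imwrite("pics/"+n+".png",img[:,:,::-1])
E
python3 - <<'E'
from h import *
s=manip.read_state();print(s)
for n in ("top","scene"):
    c=manip.camera(n);save(n,c["img"]);T=pose(c);print(n,c["vfov"],T.round(2).tolist())
    for t,z in (("key",50),("key_stand",32),("laser_box",70)):
        for d in manip.find_in(t,c)[:3]:
            r=d["rect"];print(t,round(d["conf"],2),np.round(r),ray(c,T,[r[0]+r[2]/2,r[1]+r[3]/2],z).round())
E
```

```text
{'clock': 0.0, 'joints': array([ 1.27539818e+00,  3.00468314e-01,  1.52159106e+00,  2.71131029e-05,
        1.32072888e+00, -6.65970271e-02]), 'qd': array([-0.00075317,  0.00043029, -0.00080496,  0.00035452,  0.00142715,
        0.0007726 ]), 'effort': array([ 1.93294109e-03, -5.31817031e+01, -3.52729869e+01,  7.09522306e-02,
        2.45203811e-02, -1.67650287e-04]), 'eef_pos': array([124.66270542, 535.413531  , 212.88364374]), 'eef_rot': array([-3.14040145e+00, -1.05768088e-04,  2.91278474e+00]), 'wrist_force': array([-0.6219044 ,  0.33421287,  0.51557393]), 'moment': array([-0.02974324,  0.00743176,  0.00563396]), 'finger_gap': 93.93237476736584}
top 52.61228035446325 [[-0.03, -0.99, 0.15, 448.75], [-1.0, 0.02, -0.02, 10.0], [0.02, -0.15, -0.99, 1159.04], [0.0, 0.0, 0.0, 1.0]]
key 0.78 [215. 232.  15.  15.] [[624. 224.  50.]]
key 0.76 [224. 272.  24.  20.] [[526. 193.  50.]]
key 0.61 [181. 286.  18.  21.] [[497. 295.  50.]]
key_stand 0.9 [220. 262.  35.  40.] [[527. 192.  32.]]
key_stand 0.69 [375. 210. 103. 111.] [[ 555. -248.   32.]]
key_stand 0.34 [308. 183.  21.  27.] [[724.  -1.  32.]]
laser_box 0.55 [372. 214. 104. 110.] [[ 543. -234.   70.]]
scene 52.285852808553315 [[0.49, 0.61, -0.62, 1261.92], [0.87, -0.33, 0.37, -392.69], [0.02, -0.72, -0.69, 846.71], [0.0, 0.0, 0.0, 1.0]]
key 0.7 [386. 223.  19.  26.] [[638. 211.  50.]]
key 0.64 [357. 199.  15.  22.] [[526. 198.  50.]]
key 0.6 [332. 180.  19.  26.] [[442. 184.  50.]]
key_stand 0.92 [342. 205.  43.  34.] [[546. 182.  32.]]
laser_box 0.47 [357. 198.  14.  23.] [[543. 182.  70.]]
```

View pics/top.png

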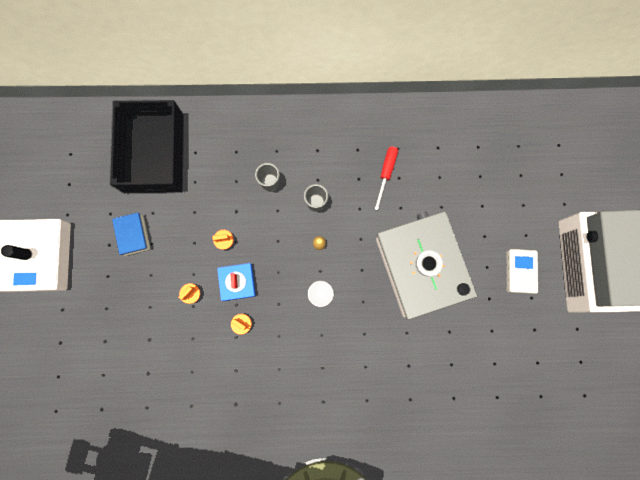

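View pics/scene.png

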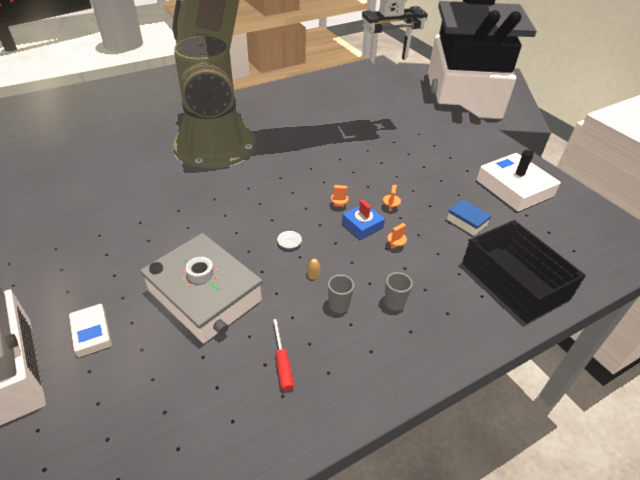

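Candidates in the top view are the red handle in the blue stand (236,281) and the orange keys (223,240), (190,293) and (241,324). By the description I choose the red one, and I'll check it close up with the wrist camera.

Request:
send_rows:
  series:
    - [[1,-47,-24,-6,0],[1,-94,-48,-12,0],[1,-141,-72,-18,0],[1,-188,-96,-24,0],[1,-235,-120,-30,0],[1,-282,-145,-36,0],[1,-329,-170,-40,0],[1,-376,-195,-40,0],[1,-420,-218,-40,0],[1,-440,-235,-40,0]]

```text
clock: 1.4
eef_pos: [500.5, 206.4, 253.6]
eef_rot: [3.141, 0.0, 2.913]
wrist_force: [1.0, 1.7, -0.0]
finger_gap: 94.3
```

```bash
python3 - <<'E'
from h import *
s=manip.read_state();c=manip.camera("wrist");T=pose(c,s);print(s["clock"],s["eef_pos"],s["eef_rot"],s["joints"]);print(np.round(c["T_tool_cam"],3).tolist(),c["vfov"],c["dist"])
save("w1",c["img"])
for t,z in (("key",75),("key_stand",32)):
    for d in manip.silhouettes(t,c)[:3]:
        r=d["rect"];print(t,round(d["conf"],2),np.round(r),ray(c,T,[r[0]+r[2]/2,r[1]+r[3]/2],z).round(1))
E
```

```text
1.4 [500.53842351 206.35249826 253.55753546] [3.14133667e+00 3.15000183e-04 2.91287295e+00] [ 3.23352308e-01  2.52237302e-01  1.48801726e+00  5.35250966e-05
  1.40093564e+00 -1.01873339e+00]
[[-0.0, -0.964, -0.267, 77.871], [1.0, -0.001, 0.001, -0.99], [-0.001, -0.267, 0.964, -172.051], [0.0, 0.0, 0.0, 1.0]] 59.70170858049438 [-0.09467815  0.          0.          0.          0.        ]
key 0.95 [399. 157.  48.  50.] [[493.5 295.   75. ]]
key 0.86 [294. 208.  48.  57.] [[519.8 198.2  75. ]]
key 0.83 [257. 111.  50.  50.] [[429.5 188.5  75. ]]
key_stand 0.71 [266. 178. 101.  98.] [[522.4 195.5  32. ]]
```

View pics/w1.png

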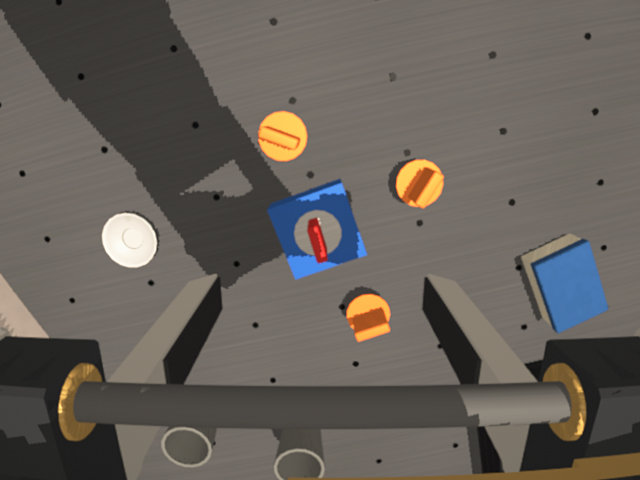

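The close view confirms it: the red handle is at about (318,240) in the blue stand, and the orange keys are at (282,136), (420,183) and (369,318). Next I fit the handle's pose to the red mask.

```bash
cat >> h.py <<'E'
from scipy.optimize import minimize
def box(x,y,a,z0,z1,L=34,W=10):
    c,s=np.cos(a),np.sin(a)
    return [[x+c*u-s*v,y+s*u+c*v,z] for z in (z0,z1) for u in (-L/2,L/2) for v in (-W/2,W/2)]
def redmask(img,win=None):
    h=cv2.cvtColor(img,cv2.COLOR_RGB2HSV)
    m=((h[...,0]<5)|(h[...,0]>174))&(h[...,1]>130)&(h[...,2]>60)
    if win: w=np.zeros_like(m); w[win[1]:win[3],win[0]:win[2]]=1; m&=w
    return m
def fit(c,T,m,x0,z0,z1):
    S=4; ys,xs=np.nonzero(m); o=np.array([xs.min()-15,ys.min()-15]); n=[(xs.max()+16-o[0]),(ys.max()+16-o[1])]
    M=cv2.resize(m[o[1]:o[1]+n[1],o[0]:o[0]+n[0]].astype(np.float32),None,fx=S,fy=S)
    def cost(p):
        h=cv2.convexHull(((proj(c,T,box(p[0],p[1],p[2]/50,z0,z1))-o+.5)*S).astype(np.float32))
        q=np.zeros(M.shape,np.float32); cv2.fillConvexPoly(q,(h*16).astype(np.int32),1.,shift=4); return np.abs(q-M).sum()/M.sum()
    b=None
    for a in np.linspace(0,np.pi,12,endpoint=False):
        r=minimize(cost,[x0[0],x0[1],50*a],method="Nelder-Mead",options=dict(initial_simplex=[[x0[0],x0[1],50*a],[x0[0]+5,x0[1],50*a],[x0[0],x0[1]+5,50*a],[x0[0],x0[1],50*a+10]]))
        if b is None or r.fun<b.fun: b=r
    return b.x[0],b.x[1],b.x[2]/50,b.fun
E
python3 - <<'E'
from h import *
s=manip.read_state();c=manip.camera("wrist");T=pose(c,s)
m=redmask(c["img"],(270,180,365,275));print(m.sum());print(fit(c,T,m,(524,195),39,75))
for n,g,w in (("top",(526,193),(215,260,260,300)),("scene",(530,195),(345,190,385,240))):
    c=manip.camera(n);m=redmask(c["img"],w);print(n,m.sum(),fit(c,pose(c),m,g,39,75))
E
```

```text
524
(np.float64(527.7432975299032), np.float64(195.09310426047807), np.float64(0.0037144955236706563), np.float64(0.20966647565364838))Traceback (most recent call last):
  File "<stdin>", line 5, in <module>
  File "h.py", line 27, in fit
    S=4; ys,xs=np.nonzero(m); o=np.array([xs.min()-15,ys.min()-15]); n=[(xs.max()+16-o[0]),(ys.max()+16-o[1])]
                                          ~~~~~~^^
    return umr_minimum(a, axis, None, out, keepdims, initial, where)
ValueError: zero-size array to reduction operation minimum which has no identity
```

Request:
send_rows:
  series:
    - [[0.6,-15,-3,30,-7],[0.6,-29,-5,70,-13.3],[0.6,-29,-5,110,-13.3],[0.6,-29,-5,120,-13.3],[0.6,-29,-5,120,-13.3],[0.6,-29,-5,120,-13.3]]

```text
clock: 2.25
eef_pos: [526.7, 197.4, 135.6]
eef_rot: [3.141, 0.003, -3.138]
wrist_force: [-0.7, 0.5, 1.5]
finger_gap: 56.3
```

```bash
python3 - <<'E'
from h import *
s=manip.read_state();c=manip.camera("wrist");T=pose(c,s);print(s["clock"],s["eef_pos"],s["eef_rot"],s["wrist_force"])
u=proj(c,T,[[528,195,60]])[0].astype(int);print(u)
m=redmask(c["img"],(u[0]-80,max(u[1]-80,0),u[0]+80,u[1]+80));print(m.sum());f=fit(c,T,m,(527,195),39,75);print(f)
im=c["img"].copy();h=cv2.convexHull(proj(c,T,box(*f[:3],39,75)).astype(np.float32)).astype(int);cv2.polylines(im,[h],True,(0,255,0),1)
save("w2",im)
E
```

```text
2.25 [526.65627164 197.40289628 135.61804868] [ 3.14079145e+00  2.54214119e-03 -3.13752774e+00] [-0.69888087  0.50772519  1.49933064]
[318 251]
1034
(np.float64(527.0127694072963), np.float64(194.9492388701151), np.float64(0.04908670520767936), np.float64(0.14984284341335297))
```

View pics/w2.png

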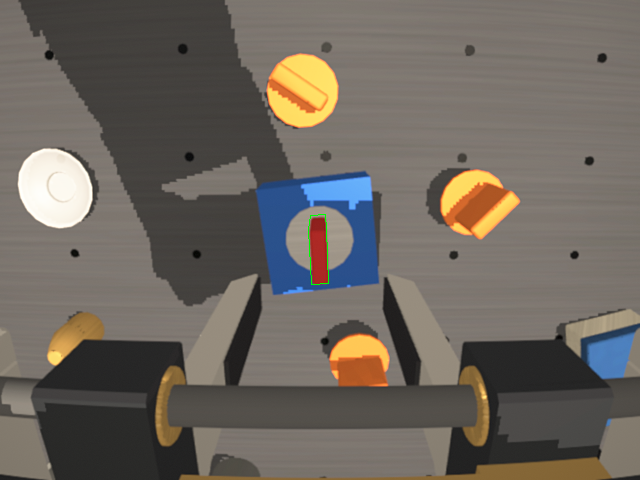

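Request:
send_rows:
  series:
    - [[0.6,0,0,0,0],[0.6,0,0,0,0]]

```text
clock: 2.5
eef_pos: [526.6, 196.7, 134.7]
eef_rot: [3.141, 0.002, -3.138]
wrist_force: [-0.1, 0.3, 0.5]
finger_gap: 56.5
```

Request:
send_rows:
  series:
    - [[0.6,0,-0.4,20,-2.6],[0.6,0,-0.4,40,-2.6],[0.6,0,-0.4,60,-2.6],[0.6,0,-0.4,75,-2.6],[0.6,0,-0.4,84,-2.6],[0.6,0,-0.4,84,-2.6],[0.6,0,-0.4,84,-2.6],[0.6,0,-0.4,84,-2.6],[0.6,0,-0.4,84,-2.6]]

```text
clock: 3.4
eef_pos: [526.6, 196.2, 50.2]
eef_rot: [3.141, 0.001, -3.093]
wrist_force: [1.3, 0.4, -0.2]
finger_gap: 56.6
```

```bash
python3 - <<'E'
from h import *
s=manip.read_state();c=manip.camera("wrist");T=pose(c,s);print(s["clock"],s["eef_pos"],s["eef_rot"],s["wrist_force"])
u=proj(c,T,[[528,195,60]])[0].astype(int);print(u)
m=redmask(c["img"],(u[0]-90,max(u[1]-90,0),u[0]+90,u[1]+100));print(m.sum());f=fit(c,T,m,(527,195),39,75);print(f)
im=c["img"].copy();h=cv2.convexHull(proj(c,T,box(*f[:3],39,75)).astype(np.float32)).astype(int);cv2.polylines(im,[h],True,(0,255,0),1)
save("w3",im)
E
```

```text
3.4 [526.58132757 196.19436612  50.17421989] [ 3.14129216e+00  1.17339735e-03 -3.09288711e+00] [ 1.34791226  0.44942419 -0.15494958]
[320 312]
2450
(np.float64(528.2836280856096), np.float64(194.92763612768897), np.float64(0.056608971382965494), np.float64(0.11648915708065033))
```

View pics/w3.png

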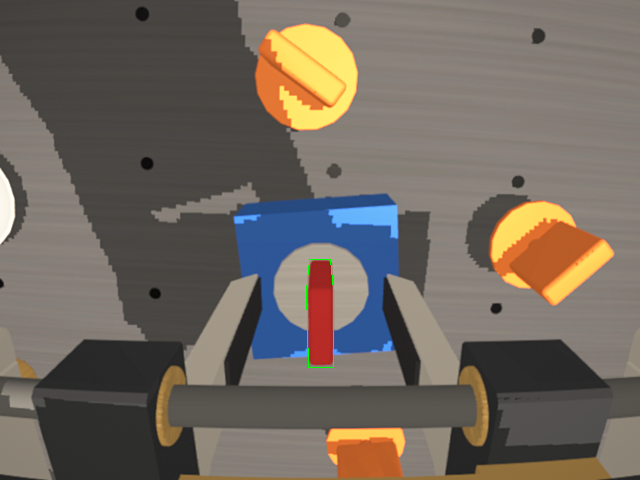

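The handle sits centred between the jaws at about (320,310). I'll close on it and lift.

Request:
send_rows:
  newtons: 45
  series:
    - [[0.6,-1.3,-0.3,0,0],[0.6,-1.3,-0.3,0,0],[0,-1.3,-0.3,0,0],[0,-1.3,-0.3,0,0],[0,-1.3,-0.3,0,0],[0,-1.3,-0.3,0,0],[0,-1.3,-0.3,0,0],[0,-1.3,-0.3,0,0]]

```text
clock: 4.25
eef_pos: [527.5, 195.8, 49.4]
eef_rot: [-3.142, -0.0, -3.093]
wrist_force: [0.1, 0.2, 0.1]
finger_gap: 11.9
```

Request:
send_rows:
  series:
    - [[0,0,0,-5,0],[0,0,0,-15,0],[0,0,0,-30,0],[0,0,0,-50,0],[0,0,0,-80,0],[0,0,0,-110,0],[0,0,0,-140,0],[0,0,0,-150,0]]

```text
clock: 5.05
eef_pos: [528.4, 196.1, 203.7]
eef_rot: [3.14, 0.005, -3.093]
wrist_force: [0.5, 0.2, -1.3]
finger_gap: 9.8
```

```bash
python3 - <<'E'
from h import *
s=manip.read_state();print(s["clock"],s["eef_pos"],s["eef_rot"],s["finger_gap"],s["wrist_force"])
c=manip.camera("top");T=pose(c);im=c["img"];save("top2",cv2.resize(im[200:330,360:490],None,fx=4.6,fy=4.6,interpolation=cv2.INTER_CUBIC))
h=cv2.cvtColor(im,cv2.COLOR_RGB2HSV)
g=(h[...,0]>50)&(h[...,0]<75)&(h[...,1]>90);o=(h[...,0]>4)&(h[...,0]<18)&(h[...,1]>90)
for m,n in((g,"g"),(o,"o")):
    m=m.copy();m[:,:370]=0;m[:,480:]=0
    k,l,st,ce=cv2.connectedComponentsWithStats(m.astype(np.uint8))
    for i in range(1,k): print(n,st[i,4],ce[i].round(1),ray(c,T,ce[i],70)[0].round(1))
for d in manip.find_in("laser_box",c)[:2]:print(d)
E
```

```text
5.05 [528.41030467 196.13891888 203.74051187] [ 3.14023631  0.00545081 -3.09284365] 9.835353419857459 [ 0.46497132  0.15552801 -1.26217974]
g 16 [419.8 244.8] [ 598.2 -226.6   70. ]
g 14 [433.5 282.8] [ 511.3 -252.6   70. ]
o 1 [415. 254.] [ 577.3 -214.6   70. ]
o 1 [410. 263.] [ 557.1 -202.2   70. ]
o 1 [443. 265.] [ 550.8 -276.5   70. ]
o 4 [438.8 275.5] [ 527.4 -265.4   70. ]
{'rect': [372.3, 209.9, 107.4, 111.3], 'conf': 0.56}
```

View pics/top2.png

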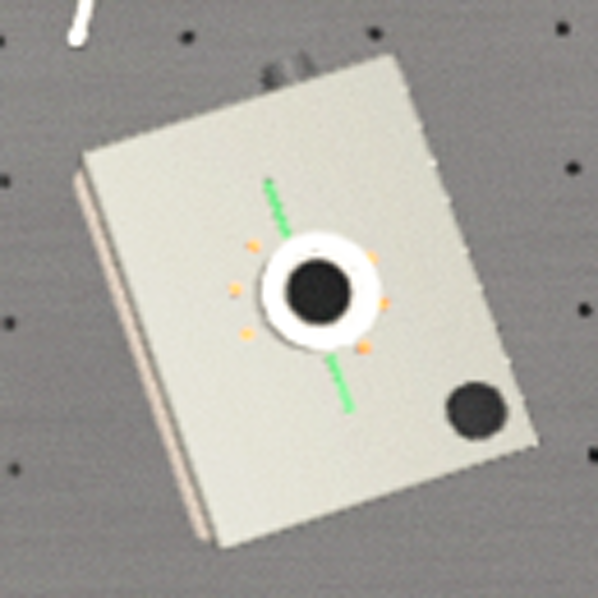

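Request:
send_rows:
  series:
    - [[0,0,-30,0,7],[0,-1,-75,0,15],[0,-1,-120,0,23],[0,-2,-165,0,31],[0,-2,-210,0,39],[0,-3,-255,0,47],[0,-4,-300,0,55],[0,-4,-345,0,63],[0,-5,-390,0,71],[0,-5.4,-435.5,0,79]]

```text
clock: 6.15
eef_pos: [553.5, -240.5, 197.6]
eef_rot: [-3.14, -0.002, 1.806]
wrist_force: [0.4, 0.8, -0.2]
finger_gap: 10.1
```

Request:
send_rows:
  series:
    - [[0,0,0,5,8],[0,0,0,10,16],[0,0,0,15,24],[0,0,0,20,32],[0,0,0,25,40],[0,0,0,30,48],[0,0,0,35,56],[0,0,0,35,63],[0,0,0,35,63],[0,0,0,35,63]]

```text
clock: 7.15
eef_pos: [553.8, -238.7, 163.4]
eef_rot: [-3.14, 0.001, 0.716]
wrist_force: [0.2, -0.7, -0.1]
finger_gap: 9.5
```

```bash
python3 - <<'E'
from h import *
s=manip.read_state();c=manip.camera("wrist");T=pose(c,s);print(s["clock"],s["eef_pos"],s["eef_rot"],s["wrist_force"],s["joints"][5])
z=s["eef_pos"][2]; m=redmask(c["img"],(200,100,440,479));print(m.sum());f=fit(c,T,m,s["eef_pos"][:2],z-10,z+26);print(f)
im=c["img"].copy();h=cv2.convexHull(proj(c,T,box(*f[:3],z-10,z+26)).astype(np.float32)).astype(int);cv2.polylines(im,[h],True,(0,255,0),1)
save("w4",im);save("w4raw",c["img"])
E
```

```text
7.15 [ 553.80732054 -238.72795564  163.43413707] [-3.14021492e+00  5.97504129e-04  7.15634007e-01] [ 0.24920296 -0.72798179 -0.13414742] 0.3874625641259894
2636
(np.float64(553.0242726719824), np.float64(-239.7679862989869), np.float64(0.7118754687065655), np.float64(0.07988177239894867))
```

View pics/w4.png

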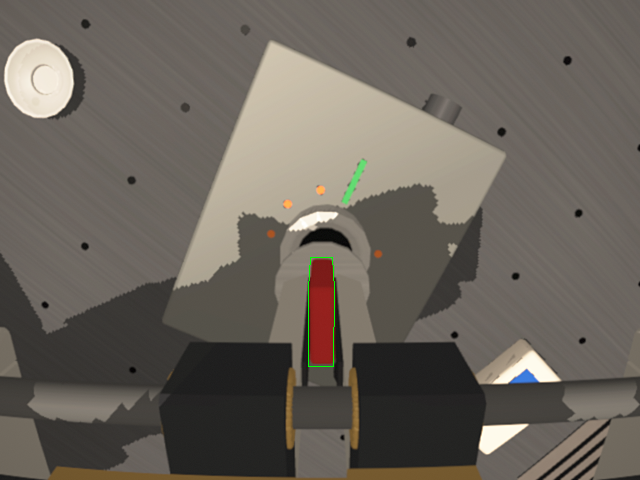

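Request:
send_rows:
  series:
    - [[0,-20,0,0,0],[0,-45,0,0,0],[0,-45,0,0,0],[0,-45,0,0,0],[0,-45,0,0,0],[0,-45,0,0,0]]

```text
clock: 7.8
eef_pos: [520.5, -267.8, 164.3]
eef_rot: [-3.142, -0.0, 0.713]
wrist_force: [-0.3, -0.0, 0.3]
finger_gap: 9.7
```

```bash
cat > rim.py <<'E'
from h import *
def circ(x,y,z,r,n=180):
    t=np.linspace(0,2*np.pi,n,endpoint=False);return np.c_[x+r*np.cos(t),y+r*np.sin(t),np.full(n,z)]
def rimfit(c,T,x0):
    g=cv2.GaussianBlur(cv2.cvtColor(c["img"],cv2.COLOR_RGB2GRAY),(0,0),1.).astype(np.float32)
    G=np.minimum(np.hypot(cv2.Sobel(g,cv2.CV_32F,1,0),cv2.Sobel(g,cv2.CV_32F,0,1)),60)
    def cost(p):
        v=0
        for r in (27,21):
            u=proj(c,T,circ(p[0],p[1],96,r)).astype(np.float32);v-=cv2.remap(G,u[:,0],u[:,1],cv2.INTER_LINEAR).mean()
        return v
    gr=[(cost((x0[0]+a,x0[1]+b)),x0[0]+a,x0[1]+b) for a in np.arange(-8,8.1,1) for b in np.arange(-8,8.1,1)]
    b=min(gr);r=minimize(cost,b[1:],method="Nelder-Mead");return r.x,r.fun
E
python3 - <<'E'
from rim import *
s=manip.read_state();c=manip.camera("wrist");T=pose(c,s);p=s["eef_pos"];z=p[2];print(s["clock"],p,s["eef_rot"])
f=fit(c,T,redmask(c["img"],(200,100,440,479)),p[:2],z-10,z+26);print("key",f)
r,v=rimfit(c,T,(555,-239.6));print("rim",r,v)
im=c["img"].copy();h=cv2.cvtColor(im,cv2.COLOR_RGB2HSV);m=(h[...,0]>45)&(h[...,0]<80)&(h[...,1]>90)
k,l,st,ce=cv2.connectedComponentsWithStats(m.astype(np.uint8))
for i in range(1,k):
    if st[i,4]>30: q=ray(c,T,ce[i],70)[0];print("green",st[i,4],q,np.arctan2(*(q[:2]-r)[::-1]),np.hypot(*(q[:2]-r)))
ys,xs=np.nonzero(m);q=ray(c,T,np.c_[xs,ys],70)[:,:2];u=np.linalg.svd(q-q.mean(0))[2][0] if 0 else np.linalg.eigh(np.cov((q-q.mean(0)).T))[1][:,1];print("dir",np.arctan(u[1]/u[0]),q.mean(0))
for rr in(27,21):
    for a in proj(c,T,circ(*r,96,rr)).round().astype(int):cv2.circle(im,tuple(map(int,a)),0,(255,0,255),-1)
save("w5",cv2.resize(im[60:380,160:480],(760,600)) if 0 else cv2.resize(im[60:360,160:480],None,fx=2,fy=2))
E
```

```text
7.8 [ 520.51748606 -267.77961168  164.32502265] [-3.14150172e+00 -6.81409712e-05  7.13169172e-01]
key (np.float64(520.2334972881246), np.float64(-268.3278833890906), np.float64(0.7085949608275618), np.float64(0.08354257792234421))
rim [ 553.27686987 -241.62810563] -117.81586456298828
green 323 [ 596.8646503  -228.51816539   70.        ] 0.2921639822172713 45.5166467969133
green 177 [ 510.5043069  -254.36683037   70.        ] -2.8521327614509704 44.62921969524032
dir 0.2820350756445012 [ 565.95503518 -238.10805284]
```

View pics/w5.png

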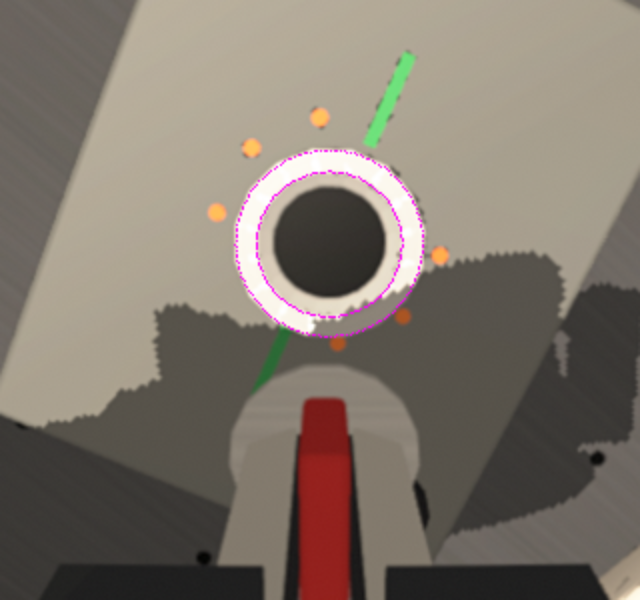

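The overlay fits the rim closely. The key is held straight, and the line is at 0.29 rad. Next I move over the lock and lower.

Request:
send_rows:
  series:
    - [[0,21,0.1,0,0],[0,42.9,0.2,8,0],[0,42.9,0.2,17,0],[0,42.9,0.2,17,0],[0,42.9,0.2,17,0],[0,42.9,0.2,17,0],[0,42.9,0.2,17,0],[0,42.9,0.2,17,0],[0,42.9,0.2,17,0],[0,42.9,0.2,17,0]]

```text
clock: 8.85
eef_pos: [552.7, -240.5, 147.5]
eef_rot: [3.141, -0.0, 0.712]
wrist_force: [-0.5, 0.1, -1.0]
finger_gap: 10.2
```

```bash
python3 - <<'E'
from rim import *
s=manip.read_state();c=manip.camera("wrist");T=pose(c,s);p=s["eef_pos"];z=p[2];print(s["clock"],p,s["eef_rot"],s["wrist_force"])
f=fit(c,T,redmask(c["img"],(200,100,440,479)),p[:2],z-10,z+26);print("key",f)
r,v=rimfit(c,T,(553.3,-241.6));print("rim",r,v)
im=c["img"].copy()
def dr(P,col):
    for a in proj(c,T,P).round(1):cv2.circle(im,tuple(map(int,a.round())),0,col,-1)
dr(circ(553.3,-241.6,96,27),(255,0,255));dr(circ(553.3,-241.6,96,21),(255,0,255));dr(circ(f[0],f[1],z-13,23),(0,255,255));dr(circ(f[0],f[1],z-17,23),(0,255,0))
save("w6",cv2.resize(im[160:400,210:430],None,fx=2.5,fy=2.5))
E
```

```text
8.85 [ 552.65250966 -240.47872549  147.50646985] [ 3.14149611e+00 -2.87926307e-05  7.11829363e-01] [-0.47937975  0.13675178 -1.03482603]
key (np.float64(552.1886871079325), np.float64(-241.157685117418), np.float64(0.706302397365641), np.float64(0.08074299991130829))
rim [ 553.53248848 -241.43211643] -64.09571838378906
```

View pics/w6.png

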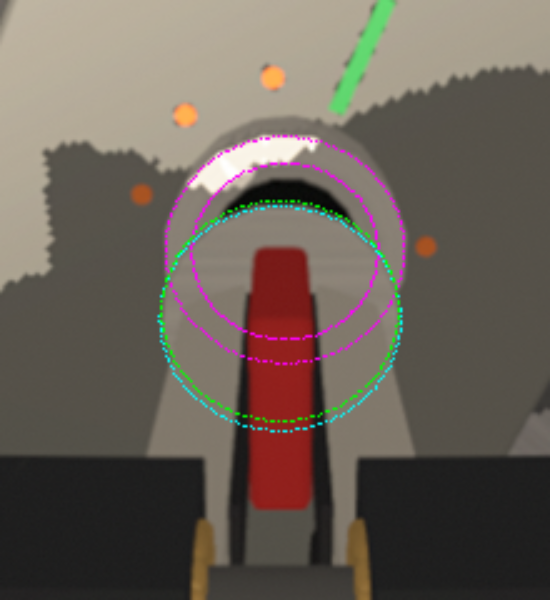

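Request:
send_rows:
  series:
    - [[0,0.7,1.0,3,0],[0,0.7,1.0,6,0],[0,0.7,1.0,9,0],[0,0.7,1.0,12,0],[0,0.7,1.0,15,0],[0,0.7,1.0,18,0],[0,0.7,1.0,20,0],[0,0.7,1.0,20,0],[0,0.7,1.0,20,0],[0,0.7,1.0,20,0]]

```text
clock: 9.9
eef_pos: [553.9, -240.8, 127.6]
eef_rot: [3.141, -0.0, 0.712]
wrist_force: [0.3, -0.2, 0.2]
finger_gap: 9.6
```

Request:
send_rows:
  series:
    - [[0,0,0,1.5,0],[0,0,0,3,0],[0,0,0,3.5,0],[0,0,0,4,0],[0,0,0,4.5,0],[0,0,0,4.5,0]]

```text
clock: 10.5
eef_pos: [553.9, -240.7, 123.7]
eef_rot: [3.141, -0.0, 0.712]
wrist_force: [-2.8, 2.2, 6.8]
finger_gap: 9.9
```

Request:
send_rows:
  series:
    - [[0,0,0,-0.3,0],[0,0,0,-0.3,0]]

```text
clock: 10.7
eef_pos: [553.9, -240.7, 123.7]
eef_rot: [3.141, -0.0, 0.712]
wrist_force: [-2.3, 1.9, 6.2]
finger_gap: 9.7
```

Request:
send_rows:
  series:
    - [[0,0,0,-0.4,-2],[0,0,0,-0.4,-4],[0,0,0,-0.4,-6],[0,0,0,-0.4,-8],[0,0,0,-0.4,-10],[0,0,0,-0.4,-12],[0,0,0,-0.4,-12]]

```text
clock: 11.4
eef_pos: [554.0, -240.8, 123.7]
eef_rot: [3.141, -0.0, 0.922]
wrist_force: [0.5, -0.5, 1.9]
finger_gap: 9.3
```

```bash
python3 - <<'E'
from h import *
s=manip.read_state();print(s["wrist_force"],s["moment"],s["eef_pos"],s["eef_rot"])
E
```

```text
[ 0.45017315 -0.54064397  1.90030341] [-0.09883692  0.04942657  0.00644965] [ 554.02687846 -240.8128414   123.74328278] [ 3.14103282e+00 -8.50270730e-05  9.21930382e-01]
```

Request:
send_rows:
  series:
    - [[0,0,0,0.4,-2],[0,0,0,0.4,-4],[0,0,0,0.4,-6],[0,0,0,0.4,-8],[0,0,0,0.4,-10]]

```text
clock: 11.9
eef_pos: [554.2, -240.8, 123.7]
eef_rot: [3.14, -0.0, 1.096]
wrist_force: [0.5, 0.3, 4.2]
finger_gap: 9.6
```

Request:
send_rows:
  series:
    - [[0,0,0,0.1,-2],[0,0,0,0.1,-4],[0,0,0,0.1,-6],[0,0,0,0.1,-8],[0,0,0,0.1,-10]]

```text
clock: 12.4
eef_pos: [554.2, -240.9, 123.6]
eef_rot: [3.14, 0.0, 1.271]
wrist_force: [-0.1, -0.8, 3.3]
finger_gap: 9.7
```

Request:
send_rows:
  series:
    - [[0,0,0,0.2,-2],[0,0,0,0.2,-4],[0,0,0,0.2,-6],[0,0,0,0.2,-8],[0,0,0,0.2,-10]]

```text
clock: 12.9
eef_pos: [554.3, -240.9, 123.4]
eef_rot: [3.14, 0.0, 1.445]
wrist_force: [1.2, -1.4, 1.5]
finger_gap: 9.7
```

Request:
send_rows:
  series:
    - [[0,0,-0.4,0.5,0],[0,0,-0.4,0.5,0],[0,0,-0.4,0.5,0]]

```text
clock: 13.2
eef_pos: [553.9, -240.8, 122.9]
eef_rot: [3.14, 0.0, 1.444]
wrist_force: [2.6, -0.9, 5.0]
finger_gap: 9.7
```

Request:
send_rows:
  series:
    - [[0,0,0,0,-2],[0,0,0,0,-4],[0,0,0,0,-6],[0,0,0,0,-8],[0,0,0,0,-10]]

```text
clock: 13.7
eef_pos: [552.9, -240.4, 121.6]
eef_rot: [-3.14, -0.001, 1.62]
wrist_force: [2.2, 0.7, -0.7]
finger_gap: 9.7
```

```bash
python3 - <<'E'
from h import *
s=manip.read_state();print(s["wrist_force"],s["moment"],s["eef_pos"],s["eef_rot"])
E
```

```text
[ 2.19372532  0.6685563  -0.68120143] [ 0.07930208 -0.3184756   0.01209226] [ 552.90171355 -240.40389316  121.60230062] [-3.13975652e+00 -9.79896783e-04  1.62002358e+00]
```

The z has dropped and the press force is gone, so the bit has probably entered the slot. I'll lower gently.

Request:
send_rows:
  series:
    - [[0,0,0,0.5,0],[0,0,0,1,0],[0,0,0,1.5,0],[0,0,0,1.5,0]]

```text
clock: 14.1
eef_pos: [553.3, -240.6, 120.7]
eef_rot: [-3.141, -0.0, 1.619]
wrist_force: [0.3, 0.1, -1.8]
finger_gap: 9.6
```

Request:
send_rows:
  series:
    - [[0,0,0,0.7,0],[0,0,0,1.4,0],[0,0,0,2.1,0],[0,0,0,2.8,0],[0,0,0,3.4,0],[0,0,0,3.4,0]]

```text
clock: 14.7
eef_pos: [553.4, -240.6, 117.4]
eef_rot: [-3.141, -0.0, 1.619]
wrist_force: [0.8, 0.2, -1.2]
finger_gap: 9.8
```

Request:
send_rows:
  series:
    - [[0,0,0,0.6,0],[0,0,0,1.2,0],[0,0,0,1.8,0],[0,0,0,2.3,0],[0,0,0,2.6,0],[0,0,0,2.8,0],[0,0,0,2.8,0]]

```text
clock: 15.4
eef_pos: [553.5, -240.7, 114.7]
eef_rot: [-3.142, -0.0, 1.619]
wrist_force: [0.6, -0.4, -1.4]
finger_gap: 9.9
```

Request:
send_rows:
  series:
    - [[0,0,0,0.3,0],[0,0,0,0.6,0],[0,0,0,0.9,0],[0,0,0,1.1,0],[0,0,0,1.1,0]]

```text
clock: 15.9
eef_pos: [553.5, -240.6, 113.7]
eef_rot: [3.142, 0.0, 1.619]
wrist_force: [-0.9, 0.1, 0.3]
finger_gap: 9.5
```

Request:
send_rows:
  series:
    - [[0,0,0,0.2,0],[0,0,0,0.4,0],[0,0,0,0.6,0],[0,0,0,0.6,0]]

```text
clock: 16.3
eef_pos: [553.5, -240.7, 113.7]
eef_rot: [3.141, 0.0, 1.62]
wrist_force: [-3.3, 1.5, 7.5]
finger_gap: 9.6
```

Contact comes exactly 10 mm below the plug contact, so the key is fully home, about 1.33 rad off the line. I'll ease off and turn it clockwise by 76° in total.

Request:
send_rows:
  series:
    - [[0,0,0,-0.5,0],[0,0,0,-0.5,1],[0,0,0,-0.5,3],[0,0,0,-0.5,6],[0,0,0,-0.5,9],[0,0,0,-0.5,12],[0,0,0,-0.5,15]]

```text
clock: 17.0
eef_pos: [553.8, -240.8, 113.7]
eef_rot: [3.141, 0.0, 1.355]
wrist_force: [0.1, -0.4, 2.1]
finger_gap: 10.0
```

```bash
python3 - <<'E'
from h import *
s=manip.read_state();print(s["wrist_force"],s["moment"],s["eef_pos"],s["eef_rot"])
E
```

```text
[ 0.10702063 -0.43805383  2.08874486] [-0.147416   -0.10047275  0.20558508] [ 553.78594474 -240.83505004  113.74085631] [3.14058984e+00 3.58813255e-04 1.35491552e+00]
```

Request:
send_rows:
  series:
    - [[0,0,0,0,3],[0,0,0,0,6],[0,0,0,0,9],[0,0,0,0,12],[0,0,0,0,15],[0,0,0,0,18],[0,0,0,0,21],[0,0,0,0,24],[0,0,0,0,27],[0,0,0,0,30]]

```text
clock: 18.0
eef_pos: [553.8, -240.8, 113.7]
eef_rot: [3.14, -0.0, 0.831]
wrist_force: [0.8, -1.5, 3.0]
finger_gap: 10.2
```

Request:
send_rows:
  series:
    - [[0,0,0,0,3],[0,0,0,0,6],[0,0,0,0,9],[0,0,0,0,12],[0,0,0,0,15],[0,0,0,0,18],[0,0,0,0,21],[0,0,0,0,24],[0,0,0,0,27],[0,0,0,0,30]]

```text
clock: 19.0
eef_pos: [553.8, -240.9, 113.8]
eef_rot: [3.141, -0.001, 0.308]
wrist_force: [0.6, -1.9, 1.8]
finger_gap: 9.8
```

```bash
python3 - <<'E'
from rim import *
s=manip.read_state();c=manip.camera("wrist");T=pose(c,s);p=s["eef_pos"];z=p[2];print(s["clock"],p,s["eef_rot"],s["wrist_force"],s["moment"])
print("key",fit(c,T,redmask(c["img"],(200,100,440,479)),p[:2],z-10,z+26));save("w7",c["img"])
E
```

```text
19.0 [ 553.81322278 -240.92202835  113.75077803] [ 3.14059717e+00 -7.37941921e-04  3.07710670e-01] [ 0.59348179 -1.92036686  1.84340389] [-0.23809466 -0.00380244  0.17362844]
key (np.float64(553.0051403807456), np.float64(-241.65283347567748), np.float64(0.3055681345044137), np.float64(0.08100677281618118))
```

View pics/w7.png

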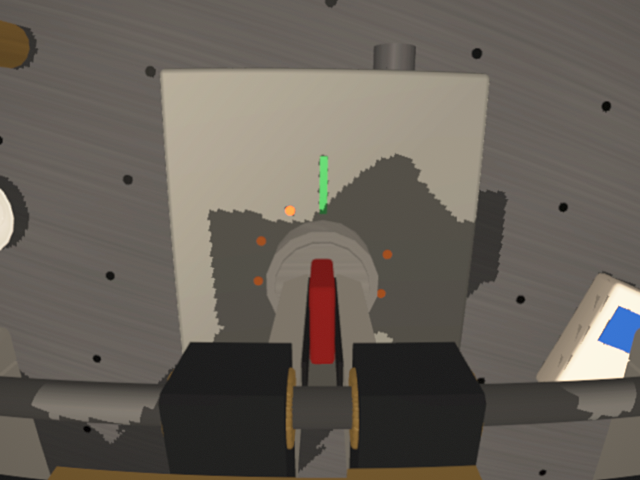

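The handle lies along the green line, with the handle at about (321,310) and the line at (323,183). I'll release and back off straight up.

Request:
send_rows:
  series:
    - [[0,0,0,0,0.8],[0,0,0,0,0.8],[0.4,0,0,0,0.8],[0.4,0,0,0,0.8],[0.4,0,0,0,0.8],[0.4,0,0,0,0.8],[0.4,0,0,0,0.8]]

```text
clock: 19.75
eef_pos: [553.4, -240.6, 113.4]
eef_rot: [-3.141, 0.0, 0.297]
wrist_force: [-0.2, 0.2, -0.1]
finger_gap: 37.4
```

Request:
send_rows:
  series:
    - [[0.4,0,0,-10,0],[0.4,0,0,-25,0],[0.4,0,0,-45,0],[0.4,0,0,-70,0],[0.4,-20,0,-100,0],[0.4,-40,0,-110,0],[0.4,-40,0,-110,0],[0.4,-40,0,-110,0]]

```text
clock: 20.55
eef_pos: [515.4, -252.4, 224.5]
eef_rot: [3.141, -0.001, 0.296]
wrist_force: [0.9, 0.4, -0.3]
finger_gap: 37.6
```

```bash
python3 - <<'E'
from rim import *
s=manip.read_state();c=manip.camera("wrist");T=pose(c,s);p=s["eef_pos"];print(s["clock"],p,s["eef_rot"],s["wrist_force"],s["finger_gap"])
m=redmask(c["img"],(200,60,440,400))
for h in (0,10): print("key, raised",h,fit(c,T,m,(553.5,-241.5),103+h,139+h))
save("w8",c["img"])
E
```

```text
20.55 [ 515.38935271 -252.41476446  224.50724291] [ 3.14067953e+00 -9.99072720e-04  2.96043688e-01] [ 0.92435338  0.37198863 -0.25571553] 37.617737272224176
key, raised 0 (np.float64(553.3454344023547), np.float64(-241.72918619343807), np.float64(0.3003121079791602), np.float64(0.1507803201675415))
key, raised 10 (np.float64(555.3407669064871), np.float64(-241.0515311029582), np.float64(3.4420539938252714), np.float64(0.2366338074207306))
```

View pics/w8.png

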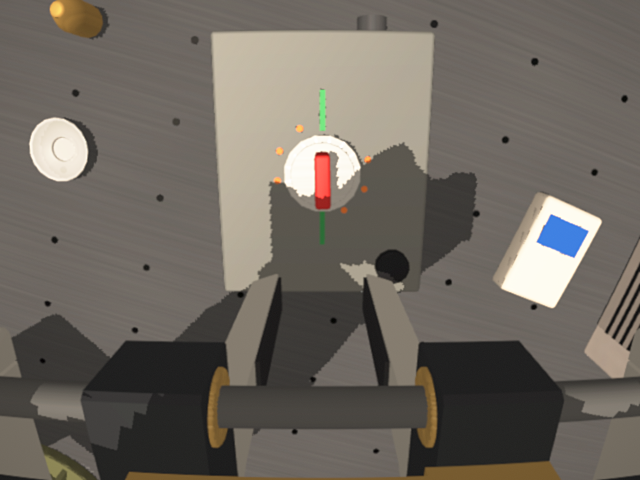

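The key stands in the lock with its handle at (322,180) in line with the green line (col 322). The gripper is clear and the lens cap is undisturbed, so I'll hand the job in.

```bash
python3 -c "
from cell import manip
print(manip.sign_off())"
```

```text
the job is handed in; nothing more can be done
None
```

The red-handled key is in the lock, fully home and lined up with the green line. It is released, and I handed the job in at about 21 s of the 67 s allowed.

- **Finding the slot:** I swept the key anticlockwise over the plug, reading up to about 7 N at the wrist. It dropped in about 1.3 rad off the line. The collar met the rim 10 mm below the plug contact, with about 7.5 N.
- **Turning:** I turned it about 76° clockwise with light force and let go.
- **Last checks:** The camera fit puts the key within 0.3 mm of the lock axis. The handle is at 0.300 rad against the line's 0.291. The fully-home height fits the picture better than a raised key does (15% against 24% mismatch).
- **Contact and surroundings:** The gripper was about 110 mm clear with no force beyond sensor noise. The bystanders in the last picture looked undisturbed. I did not measure them, and the driver, cups and slide box were out of view.

No check failed or disagreed. The hand-in gives no verdict.

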